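# Run chocolates from the twin dispenser into the bowl

## Robot

A 6-joint arm with a two-finger parallel gripper is mounted at the origin on the work surface. World frame = base frame: x ahead of the robot, y to its left, z up, the work surface at z = 0. Lengths are in m, angles in rad, forces in N, time in s.
With the tool pointing down it reaches from about 0.275 to 0.825 m from the base axis. Payload 5.2 kg.
Tool frame: the origin (TCP) lies on the mounting face of the last link; the fingertips stand 186 mm ahead of it and the grasp point (between the pads) lies 167 mm ahead of it; z points along the fingers, y is the direction in which the jaws open and shut (so a half turn about z gives the same grasp; the last joint's range is limited). The gripper opens to 93 mm and grips with 3 to 60 N. Pads are 15 mm wide; open, the fingers measure 128 mm over their backs; the gripper's body (75 mm by 188 mm) begins 65 mm behind the grasp point.
Start: joints at [-1.442, 0.259, 1.535, -0, 1.348, -0.203], TCP at [0.179, -0.52, 0.405] pointing down, gripper open.
Joint ranges: [-3.14, 3.14], [-0.91, 2.08], [0.19, 2.58], [-1.22, 4.36], [0.22, 2.71], [-3.12, 3.12]. Speed limits (rad/s): [2.57, 2.57, 3.14, 3.14, 3.14, 3.14].

## Interface

Orientations are given as a unit quaternion [x, y, z, w].
In Python, from rig import robot, cams, workorder, finder gives the robot as it stands.
- The arm moves only by the tool servo_tool, never from a script. Its argument "series" is one flat list of numbers, 6 for each row, row after row: the shift along the tool's x, y, z in units of 60 mm (1.0 is 60 mm), then the turn, a rotation vector about the tool's x, y, z in units of 6 degrees (1.0 is 6 degrees). A call has 1 to 12 rows; each row shifts and turns the commanded pose from where the row before left it, along the tool's axes as they then stand; what a row does not reach is not made up. A row lasts 1/8 s, in which the tool goes at most 62.5 mm and 10.7 degrees, less where a joint would pass 70% of its speed; a pose out of reach is approached as far as the arm can. A call is refused whole if a number of a shift passes 1 or a number of a turn 1, either way. A call with a gripper value outside its range is refused whole. "gripper" is the gripper command: -1 is shut, 1 is fully open, values between are in proportion, set as the call begins (left out, the last holds). The fingers move at their own pace and stop on an object; "force" is the grip in N (left out, the last holds). Time passes only in rows, so rows that do not move let the fingers close. It gives the time, the measured TCP pose, the force and the opening at its end, in the units of the state.
- robot.get_state(): the state, without advancing time (a new reading comes with each control period).
- cams.capture(name): name is "scene" or "top" or "wrist"; returns a dict with "color" (400x640x3 uint8, red, green, blue), "vfov" (degrees; the focal length in pixels is half the picture's height over the tangent of half this angle, whatever the lens; pixels are square), "cx", "cy" (the principal point, pixels), "eye" and "attitude" of the camera in the world. Camera axes: x right, y down, z forward; pixel columns grow to the right and rows downward; lengths in m; the calibration is good to about 2 mm. A picture is of the moment at which its call begins. There is no depth.
- workorder.sign_off(): hands the job in, once; it reports no verdict.
Trained networks look in the newest picture that a camera, given by its name, has taken for a name from the list of things; names that differ only in an ending like _2 or _b are one class to them, and where a whole thing is asked for, a point or a joint stands for the part that bears it (a point fixed in the world has none). Each returns a list of dicts, best first, with "p" (0 to 1); they miss things now and then, are a little off and sometimes report something else, mostly with a low value. They report only what shows in the picture. A call takes as long as a camera call. They do not tell look-alikes from the thing itself.
- finder.recognise(camera, name): "centre" ([column, row] in pixels, amid what is visible of it).
The state is a dict: "time": time; "q": joint angles; "qd": joint speeds; "tau": joint torques, N m; "tool_pos": TCP position; "eef_rot": TCP orientation; "ft_force": force on the tool from outside, world axes, zero at the start; "ft_torque": the same for the moment, N m; "opening": opening from 0.0 (shut) to 1.0 (fully open).
Only numpy, scipy, OpenCV 4.12 (cv2) and the standard library are available. Lean on these libraries where they do the work, as an engineer would, in place of code of your own. Each camera call takes 0.05 s, during which the arm holds its last target.

## Task

Fill the bowl for the visitors: with your fingertips, press down the dispenser lever above the bowl, keep its gate up until all four chocolates of that side have run into the bowl, then let the lever come back up so that the gate shuts. Leave the lever above the mug, the mug and everything else on the counter alone, keep your fingers off the chocolates, and leave the bowl where it stands - nothing is picked up.

Things in the scene. Friction and masses are not known exactly. Their poses are not given: they have to be found in the camera images.
- dispenser: Twin sweet dispenser, fixed: wooden plinth 155 x 256 mm, 100 mm high, two clear bins on it, lids 252 mm up, knobs 278. Origin under it, z up; its front faces its -x; bins at y = +75 mm (left) and -75 mm (right), their fronts at x = -34. From each a steel chute 45 mm wide runs out to a lip at x = -105, 95 mm up. A steel gate at the bin's front holds back four chocolates in single file.
- lever_left (a joint): Rocker of the left bin, rad: 0 = at rest, pad up, gate shut; grows as the pad is pressed; stop at 0.58 (pad 39 mm lower, gate fully up). Chocolates pass above about 0.4. It pivots at dispenser x = -100 mm, 120 mm up, with the gate 62 mm behind the pivot and the pad 68 mm in front. A spring brings it back: about 3 N on the pad at first, 5 to 6 N at the stop.
- pad_left (a point): Centre of the top face of the left lever's black press pad (turns with it): 58 mm wide (dispenser's y), 34 mm deep, 6 mm thick. At rest about 142 mm above the counter, front edge tipped up 0.29 rad; at the stop about 103 mm, tipped down as much, at the same x, y within 4 mm. Bowl or mug stands below it.
- choc_left1: Chocolate ball in plain metallic foil, 28 mm across, 16 g; origin at its centre. Number 1 from the gate in the left bin at the start. All chocolates look alike; once the gate is up the four run out within 2 s.
- choc_left2: Chocolate ball in plain metallic foil, 28 mm across, 16 g; origin at its centre. Number 2 from the gate in the left bin at the start. All chocolates look alike; once the gate is up the four run out within 2 s.
- choc_left3: Chocolate ball in plain metallic foil, 28 mm across, 16 g; origin at its centre. Number 3 from the gate in the left bin at the start. All chocolates look alike; once the gate is up the four run out within 2 s.
- choc_left4: Chocolate ball in plain metallic foil, 28 mm across, 16 g; origin at its centre. Number 4 from the gate in the left bin at the start. All chocolates look alike; once the gate is up the four run out within 2 s.
- lever_right (a joint): Rocker of the right bin, rad: 0 = at rest, pad up, gate shut; grows as the pad is pressed; stop at 0.58 (pad 39 mm lower, gate fully up). Chocolates pass above about 0.4. It pivots at dispenser x = -100 mm, 120 mm up, with the gate 62 mm behind the pivot and the pad 68 mm in front. A spring brings it back: about 3 N on the pad at first, 5 to 6 N at the stop.
- pad_right (a point): Centre of the top face of the right lever's black press pad (turns with it): 58 mm wide (dispenser's y), 34 mm deep, 6 mm thick. At rest about 142 mm above the counter, front edge tipped up 0.29 rad; at the stop about 103 mm, tipped down as much, at the same x, y within 4 mm. Bowl or mug stands below it.
- choc_right1: Chocolate ball in plain metallic foil, 28 mm across, 16 g; origin at its centre. Number 1 from the gate in the right bin at the start. All chocolates look alike; once the gate is up the four run out within 2 s.
- choc_right2: Chocolate ball in plain metallic foil, 28 mm across, 16 g; origin at its centre. Number 2 from the gate in the right bin at the start. All chocolates look alike; once the gate is up the four run out within 2 s.
- choc_right3: Chocolate ball in plain metallic foil, 28 mm across, 16 g; origin at its centre. Number 3 from the gate in the right bin at the start. All chocolates look alike; once the gate is up the four run out within 2 s.
- choc_right4: Chocolate ball in plain metallic foil, 28 mm across, 16 g; origin at its centre. Number 4 from the gate in the right bin at the start. All chocolates look alike; once the gate is up the four run out within 2 s.
- bowl: White china bowl, 136 mm across the rim, 52 mm high, origin under its centre. It stands loose on the counter in front of one of the two spouts, its centre below that side's press pad.
- cup: White china mug, 76 mm across, 66 mm high, with a handle, origin under its centre. It stands loose below the other side's pad. Left alone.
- stapler: Black stapler, 145 x 36 mm, 50 mm high, beside the work; origin under its centre. Left alone.
- paperweight: Glass dome paperweight, 68 mm across, 38 mm high, in front of the bowl and mug; origin under its centre. Left alone.
- opener: Letter opener with wooden grip, 215 mm long, 10 mm high, lying flat; origin under the middle. Left alone.
- notebook: Leather notebook, 150 x 105 x 19 mm, lying beside the dispenser; origin under its centre. Left alone.
Things that resemble listed ones, but are neither listed nor needed, are in the scene too. What is shaped like the bowl but purple or red is not meant.

How it is judged:
On the way, in this order (a step that is already met when the one before it is completed fails the run):
1. the fingers press the lever above the bowl down (above 0.38 rad), so that its gate clears the chocolates (((y of bowl in the frame of dispenser above 0 m and value of joint lever_left above 0.38 rad and contact force between the fingers and dispenser above 1 N) or (y of bowl in the frame of dispenser below 0 m and value of joint lever_right above 0.38 rad and contact force between the fingers and dispenser above 1 N))), for 0.1 s.
2. the gate is still held up (above 0.35 rad) with all four chocolates of that side in the bowl (((y of bowl in the frame of dispenser above 0 m and value of joint lever_left above 0.35 rad and contact force between the fingers and dispenser above 1 N and horizontal distance between each of choc_left1, choc_left2, choc_left3, choc_left4 and bowl below 0.06 m and height (world z) of each of choc_left1, choc_left2, choc_left3, choc_left4 below 0.062 m) or (y of bowl in the frame of dispenser below 0 m and value of joint lever_right above 0.35 rad and contact force between the fingers and dispenser above 1 N and horizontal distance between each of choc_right1, choc_right2, choc_right3, choc_right4 and bowl below 0.06 m and height (world z) of each of choc_right1, choc_right2, choc_right3, choc_right4 below 0.062 m))), for 0.1 s.
At the end, for the whole second after the job is handed in: The bowl-side four chocolates lie in the bowl (within 60 mm of its axis, under 62 mm high), the other four are still behind their gate, both levers are at rest (below 0.06 rad), the bowl is upright and within 30 mm, the mug and other things within 20 mm of where they stood (((y of bowl in the frame of dispenser above 0 m and horizontal distance between each of choc_left1, choc_left2, choc_left3, choc_left4 and bowl below 0.06 m and height (world z) of each of choc_left1, choc_left2, choc_left3, choc_left4 below 0.062 m and x of each of choc_right1, choc_right2, choc_right3, choc_right4 in the frame of dispenser above -0.04 m) or (y of bowl in the frame of dispenser below 0 m and horizontal distance between each of choc_right1, choc_right2, choc_right3, choc_right4 and bowl below 0.06 m and height (world z) of each of choc_right1, choc_right2, choc_right3, choc_right4 below 0.062 m and x of each of choc_left1, choc_left2, choc_left3, choc_left4 in the frame of dispenser above -0.04 m)) and value of joint each of lever_left, lever_right below 0.06 rad and distance of bowl from where it was at the start of the episode below 0.03 m and angle between bowl's own z axis and vertical below 0.1 rad and distance of each of cup, stapler, paperweight, opener, notebook from where it was at the start of the episode below 0.02 m); the robot touches nothing.
It fails at once if the lever above the mug is pressed (over 0.12 rad) ((y of bowl in the frame of dispenser above 0 m and value of joint lever_right above 0.12 rad) or (y of bowl in the frame of dispenser below 0 m and value of joint lever_left above 0.12 rad)).
It fails at once if a chocolate is touched by the robot (contact force between any of the fingers, the arm and choc_left1 above 1 N or contact force between any of the fingers, the arm and choc_left2 above 1 N or contact force between any of the fingers, the arm and choc_left3 above 1 N or contact force between any of the fingers, the arm and choc_left4 above 1 N or contact force between any of the fingers, the arm and choc_right1 above 1 N or contact force between any of the fingers, the arm and choc_right2 above 1 N or contact force between any of the fingers, the arm and choc_right3 above 1 N or contact force between any of the fingers, the arm and choc_right4 above 1 N).
It fails at once if the bowl is lifted, tipped or shoved away (height (world z) of bowl above 0.012 m or angle between bowl's own z axis and vertical above 0.2 rad or distance of bowl from where it was at the start of the episode above 0.04 m).
It fails at once if a bystander is lifted or pushed away (30 mm) (distance of any of cup, stapler, paperweight, opener, notebook from where it was at the start of the episode above 0.03 m).
It also fails if it takes over 30 s, if anything falls off the work surface, if the arm or the gripper's body presses on something with over 40 N, if the wrist force passes 120 N, or if a joint passes its speed limit or range.

## Working session

There is one attempt and no reset: what is moved stays moved. The work goes in short steps, Python scripts to look and compute and a tool call to move; the robot and the scene stay as the last step left them, time stands still between calls to the robot, and variables do not carry over. Pictures are saved under pics/ and viewed, and the job is handed in when it is done.

Besides the shell and the picture viewer there is one more tool, called by a JSON object that holds its "name" and its "arguments". servo_tool: Moves the arm, as the interface text tells. Its arguments: {"type":"object","properties":{"series":{"type":"array"},"gripper":{"type":"number"},"force":{"type":"number"}},"required":["series"]}

```bash
mkdir -p pics
cat > h.py <<'E'
import numpy as np,cv2
from scipy.spatial.transform import Rotation as R
from rig import robot,cams,workorder,finder
def cap(n,fn=None):
    c=cams.capture(n)
    if fn: cv2.imwrite('pics/'+fn,cv2.cvtColor(np.asarray(c['color']),cv2.COLOR_RGB2BGR))
    return c
def rot(c):
    a=np.array(c['attitude'],float)
    return R.from_quat(a).as_matrix() if a.size==4 else a.reshape(3,3)
def f(c): return 200/np.tan(np.radians(c['vfov'])/2)
def proj(c,P):
    p=(np.atleast_2d(P)-c['eye'])@rot(c)
    return p[:,:2]/p[:,2:]*f(c)+[c['cx'],c['cy']]
def onz(c,px,z):
    d=rot(c)@np.array([(px[0]-c['cx'])/f(c),(px[1]-c['cy'])/f(c),1])
    e=np.array(c['eye']);return e+d*(z-e[2])/d[2]
E
python3 - <<'E'
from h import *
for n in ['scene','top']:
    c=cap(n,n+'0.png');print(n,{k:v for k,v in c.items() if k!='color'})
    for t in ['dispenser','pad_left','pad_right','bowl','cup','stapler','paperweight','opener','notebook']:
        print(t,[(np.round(d['centre']).tolist(),round(d['p'],2)) for d in finder.recognise(n,t)][:4])
s=robot.get_state();print(s['tool_pos'],s['eef_rot'],s['ft_force'],s['opening'],s['time'])
E
```

```text
scene {'vfov': 48.46282241732679, 'cx': 319.11144391847085, 'cy': 199.1410679670608, 'eye': array([0.68081398, 0.70164808, 1.1997445 ]), 'attitude': array([ 0.10266198,  0.95521723, -0.27580229, -0.03088143])}
dispenser [([269.0, 232.0], 0.88)]
pad_left [([342.0, 245.0], 0.91)]
pad_right [([331.0, 200.0], 0.84), ([280.0, 323.0], 0.71)]
bowl [([334.0, 150.0], 0.77), ([372.0, 118.0], 0.77), ([329.0, 219.0], 0.76), ([432.0, 253.0], 0.65)]
cup [([340.0, 266.0], 0.93), ([380.0, 232.0], 0.31)]
stapler [([353.0, 312.0], 0.67)]
paperweight [([380.0, 232.0], 0.69)]
opener [([345.0, 184.0], 0.54), ([339.0, 241.0], 0.44), ([328.0, 200.0], 0.34)]
notebook [([281.0, 322.0], 0.68)]
top {'vfov': 53.171807954480826, 'cx': 318.88880371412137, 'cy': 197.96239048484898, 'eye': array([0.37858646, 0.02460389, 1.08573811]), 'attitude': array([ 0.71017222, -0.69973179,  0.04986101, -0.05953754])}
dispenser [([314.0, 209.0], 0.67), ([286.0, 130.0], 0.62), ([291.0, 267.0], 0.62)]
pad_left [([249.0, 198.0], 0.81)]
pad_right [([310.0, 209.0], 0.77)]
bowl [([313.0, 220.0], 0.96), ([243.0, 303.0], 0.9), ([447.0, 305.0], 0.89), ([397.0, 153.0], 0.88)]
cup [([255.0, 217.0], 0.89)]
stapler [([206.0, 209.0], 0.76), ([292.0, 269.0], 0.41)]
paperweight [([292.0, 269.0], 0.89), ([311.0, 209.0], 0.72)]
opener [([357.0, 241.0], 0.85)]
notebook [([214.0, 144.0], 0.86)]
[ 0.17917188 -0.51999537  0.40474492] [ 9.86270673e-01  1.65136787e-01  1.40232758e-05 -2.26515897e-05] [-0.10727551 -0.42951325 -0.8010961 ] 0.9974100820765178 1.0
```

View pics/scene0.png

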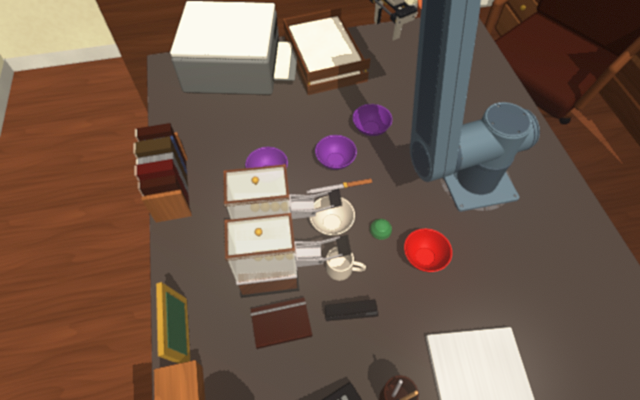

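View pics/top0.png

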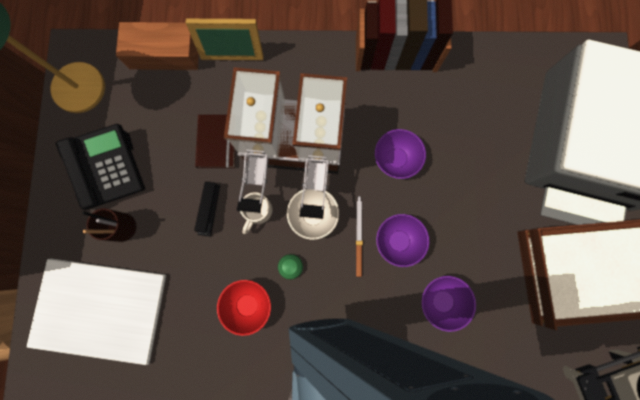

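Run:
```python
import cv2
i=cv2.imread('pics/top0.png')[90:300,190:410];cv2.imwrite('pics/topc.png',cv2.resize(i,None,fx=2.8,fy=2.8,interpolation=cv2.INTER_CUBIC))
```

```text
(no output)
```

View pics/topc.png

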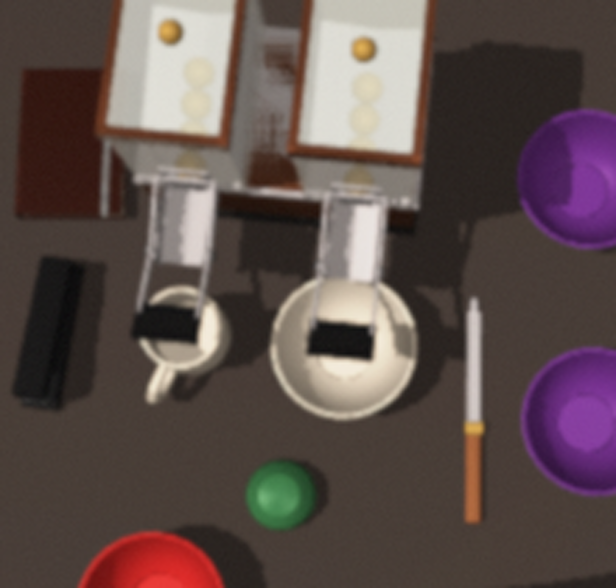

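The candidates for the bowl are white at (313,213), purple at (400,153), (403,240) and (449,303), and red at (244,306) in the top view. The white one fits the description: it stands under the image-right lever (-y, so lever_right), and the mug is under the left one. Next I'll measure the pads.

Run:
```python
from h import *
t=cap('top');s=cap('scene','s1.png')
def blob(c,box):
    x0,y0,x1,y1=box
    g=c['color'][y0:y1,x0:x1].max(2).astype(int)
    m=(g<45).astype(np.uint8)
    n,l,st,ce=cv2.connectedComponentsWithStats(m)
    for k in range(1,n):
        if st[k,4]>40: print(box,st[k].tolist(),np.round(ce[k]+[x0,y0],1), cv2.minAreaRect(np.argwhere(l==k)[:,::-1].astype(np.float32)))
blob(t,(295,198,330,222));blob(t,(232,192,268,217))
blob(s,(320,185,350,215));blob(s,(325,232,360,262))
for px in [(311.8,211.4),(249.3,205.3)]: print('pad',onz(t,px,.142))
# bowl rim center
print('bowl rim',onz(t,(343.5/2.8+190,348/2.8+90),.052))
for cname in ['scene']:
    i=s['color'][140:300,220:400];cv2.imwrite('pics/sc.png',cv2.cvtColor(cv2.resize(i,None,fx=4,fy=3.7*4/3.7,interpolation=cv2.INTER_CUBIC)[:600],cv2.COLOR_RGB2BGR))
    print(np.round(proj(s,[onz(t,(311.8,211.4),.142),onz(t,(249.3,205.3),.142)]),1))
```

```text
(295, 198, 330, 222) [6, 8, 22, 12, 210] [311.3 211.2] ((16.450820922851562, 13.040983200073242), (21.18536376953125, 10.321073532104492), 5.19442892074585)
(232, 192, 268, 217) [5, 7, 23, 13, 239] [248.5 205.2] ((16.223756790161133, 12.748619079589844), (22.179828643798828, 11.668061256408691), 3.012787342071533)
pad [0.49325438 0.05507661 0.142     ]
pad [0.50579403 0.20467423 0.142     ]
bowl rim [0.49666304 0.05555598 0.052     ]
[[334.3 197.7]
 [342.8 245.3]]
```

View pics/sc.png

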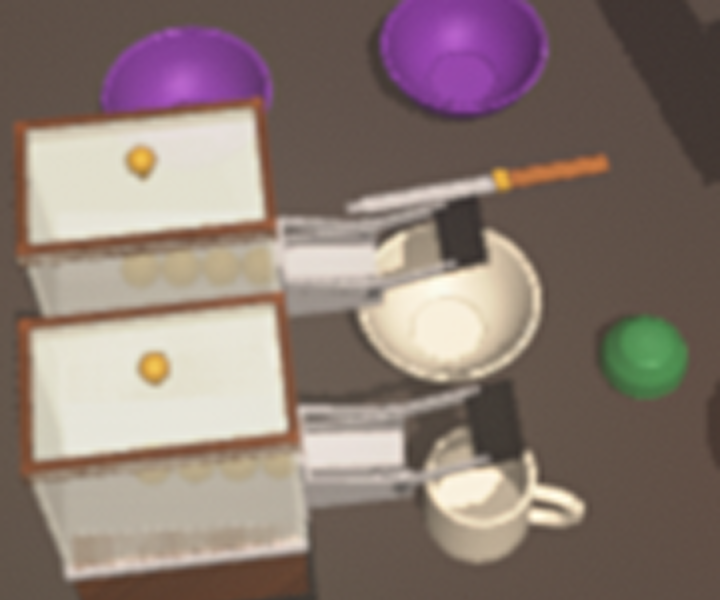

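The scene view agrees with the top measurement: the right pad is at (335,198) and the left at (344,245). They are 150 mm apart, as they should be. The bowl-side pad is pad_right at (0.493, 0.055), and the dispenser yaw is about -0.083. I'll close the jaws, rise and go over.

{"name": "servo_tool", "arguments": {"series": [0, 0, -0.5, 0, 0, 0, 0, 0, -0.5, 0, 0, 0, 0.67, -0.61, 0, 0, 0, 0, 0.67, -0.61, 0, 0, 0, 0, 0.67, -0.61, 0, 0, 0, 0, 0.67, -0.61, 0, 0, 0, 0, 0.67, -0.61, 0, 0, 0, 0, 0.67, -0.61, 0, 0, 0, 0, 0.67, -0.61, 0, 0, 0, 0, 0.67, -0.61, 0, 0, 0, 0, 0.67, -0.61, 0, 0, 0, 0, 0, 0, 0, 0, 0, 0], "gripper": -1, "force": 20}}

```text
time: 2.6
tool_pos: [0.4148, -0.0876, 0.4649]
eef_rot: [0.986, 0.168, 0.0, -0.0]
ft_force: [0.3, -0.4, -0.4]
opening: 0.003
```

```bash
cat > d.py <<'E'
from h import *
def delta(target,yaw):
    s=robot.get_state();q=R.from_quat(s['eef_rot'])
    tx=q.as_matrix()[:,0];a=np.arctan2(tx[1],tx[0])
    print('t',s['time'],'pos',np.round(s['tool_pos'],4),'tilt',q.as_matrix()[:,2].round(4),'F',np.round(s['ft_force'],2),'open',s['opening'])
    print('shift units',np.round(q.inv().apply(np.array(target)-s['tool_pos'])/.06,3),'turn z units',np.degrees(-(yaw-a))/6)
if __name__=='__main__': delta([.493,.055,.142+.03+.186],-.083)
E
python3 d.py
```

```text
t 2.6 pos [ 0.4148 -0.0876  0.4649] tilt [ 6.e-04  7.e-04 -1.e+00] F [ 0.32 -0.37 -0.42] open 0.003329800298994434
shift units [ 2.017 -1.808  1.784] turn z units 4.023718156039682
```

{"name": "servo_tool", "arguments": {"series": [0.5, -0.45, 0, 0, 0, 0, 0.5, -0.45, 0, 0, 0, 0, 0.5, -0.45, 0, 0, 0, 0, 0.52, -0.46, 0, 0, 0, 0, 0, 0, 0.4, 0, 0, 1, 0, 0, 0.4, 0, 0, 1, 0, 0, 0.4, 0, 0, 1, 0, 0, 0.4, 0, 0, 1, 0, 0, 0, 0, 0, 0, 0, 0, 0, 0, 0, 0]}}

```text
time: 3.85
tool_pos: [0.4935, 0.0506, 0.3696]
eef_rot: [0.999, -0.043, 0.001, 0.0]
ft_force: [-0.5, -1.3, -0.4]
opening: 0.005
```

```bash
python3 d.py
python3 - <<'E'
from h import *
w=cap('wrist','w1.png');s=cap('scene')
P=[.493,.055,.142]
print(proj(w,P),proj(s,P))
i=s['color'][140:270,260:420];cv2.imwrite('pics/s2.png',cv2.cvtColor(cv2.resize(i,None,fx=4.4,fy=4.4,interpolation=cv2.INTER_CUBIC),cv2.COLOR_RGB2BGR))
E
```

```text
t 3.85 pos [0.4935 0.0506 0.3696] tilt [ 1.e-03 -4.e-04 -1.e+00] F [-0.54 -1.29 -0.38] open 0.0048818033203535
shift units [-0.015 -0.072  0.194] turn z units -0.029313380425897814
[[314.41280019 217.26461769]] [[334.41265986 197.63679898]]
```

View pics/w1.png

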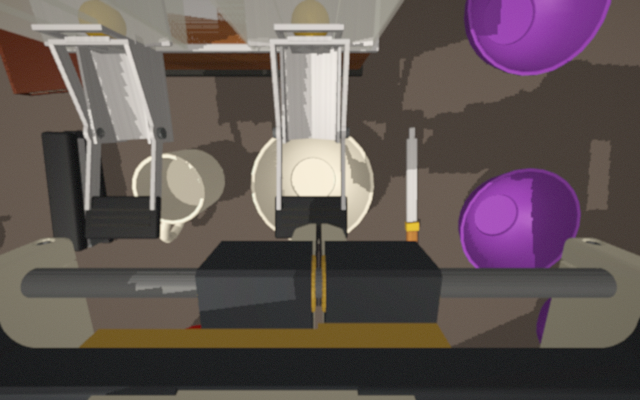

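View pics/s2.png

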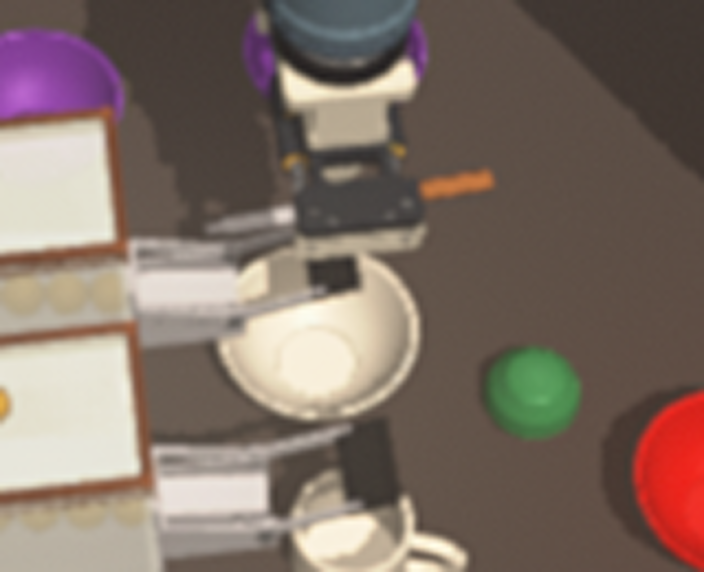

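In the wrist view the right pad is centred at (312,217), exactly where my point projects, with the fingertips just 4 mm to its -y side. The way is clear, so I'll correct that and press.

{"name": "servo_tool", "arguments": {"series": [0, -0.07, 0.2, 0, 0, 0, 0, 0, 0.3, 0, 0, 0, 0, 0, 0.3, 0, 0, 0, 0, 0, 0.3, 0, 0, 0, 0, 0, 0.13, 0, 0, 0, 0, 0, 0, 0, 0, 0, 0, 0, 0, 0, 0, 0]}}

```text
time: 4.82
tool_pos: [0.4936, 0.0559, 0.2956]
eef_rot: [0.999, -0.043, 0.0, -0.0]
ft_force: [-1.5, 1.2, 5.1]
opening: 0.005
```

```bash
python3 d.py
python3 - <<'E'
from h import *
w=cap('wrist','w2.png');s=cap('scene')
i=s['color'][140:270,260:420];cv2.imwrite('pics/s3.png',cv2.cvtColor(cv2.resize(i,None,fx=4.4,fy=4.4,interpolation=cv2.INTER_CUBIC),cv2.COLOR_RGB2BGR))
E
```

```text
t 4.825 pos [0.4936 0.0559 0.2956] tilt [ 6.e-04  2.e-04 -1.e+00] F [-1.54  1.16  5.08] open 0.0047310425962669685
shift units [-0.008  0.016 -1.041] turn z units -0.03406331957873888
```

View pics/w2.png

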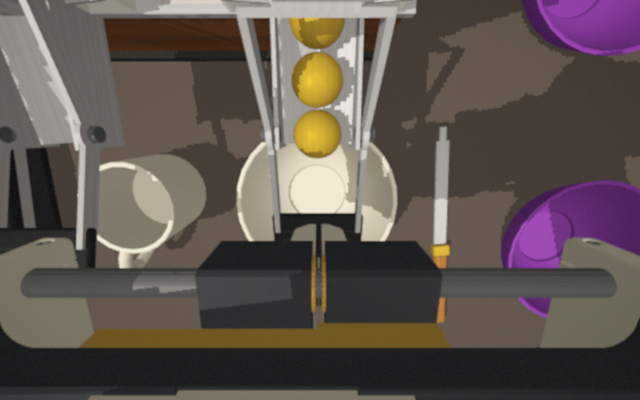

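View pics/s3.png

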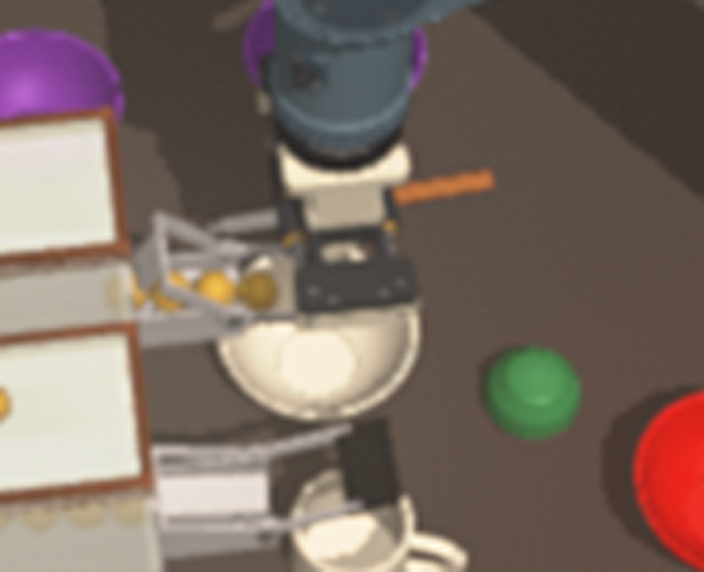

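The gate is up and the chocolates are rolling down the chute: in the wrist picture they are at (317,133), (317,80) and (317,25). The mug lever hasn't moved. The force on the pad is 5 N. I'll hold here.

{"name": "servo_tool", "arguments": {"series": [0, 0, 0, 0, 0, 0, 0, 0, 0, 0, 0, 0, 0, 0, 0, 0, 0, 0, 0, 0, 0, 0, 0, 0, 0, 0, 0, 0, 0, 0, 0, 0, 0, 0, 0, 0, 0, 0, 0, 0, 0, 0, 0, 0, 0, 0, 0, 0, 0, 0, 0, 0, 0, 0, 0, 0, 0, 0, 0, 0, 0, 0, 0, 0, 0, 0, 0, 0, 0, 0, 0, 0]}}

```text
time: 6.42
tool_pos: [0.4935, 0.0559, 0.2957]
eef_rot: [0.999, -0.043, 0.0, -0.0]
ft_force: [-1.9, 0.4, 4.5]
opening: 0.005
```

{"name": "servo_tool", "arguments": {"series": [0, 0, 0, 0, 0, 0, 0, 0, 0, 0, 0, 0, 0, 0, 0, 0, 0, 0, 0, 0, 0, 0, 0, 0, 0, 0, 0, 0, 0, 0, 0, 0, 0, 0, 0, 0, 0, 0, 0, 0, 0, 0, 0, 0, 0, 0, 0, 0]}}

```text
time: 7.42
tool_pos: [0.4935, 0.0559, 0.2957]
eef_rot: [0.999, -0.043, 0.0, -0.0]
ft_force: [-1.6, 0.7, 4.6]
opening: 0.006
```

```bash
python3 d.py
python3 - <<'E'
from h import *
w=cap('wrist','w3.png');s=cap('scene')
i=s['color'][140:270,260:420];cv2.imwrite('pics/s4.png',cv2.cvtColor(cv2.resize(i,None,fx=4.4,fy=4.4,interpolation=cv2.INTER_CUBIC),cv2.COLOR_RGB2BGR))
E
```

```text
t 7.425 pos [0.4935 0.0559 0.2957] tilt [ 7.e-04  1.e-04 -1.e+00] F [-1.62  0.68  4.65] open 0.005791148213308448
shift units [-0.006  0.016 -1.038] turn z units -0.03338158246163738
```

View pics/w3.png

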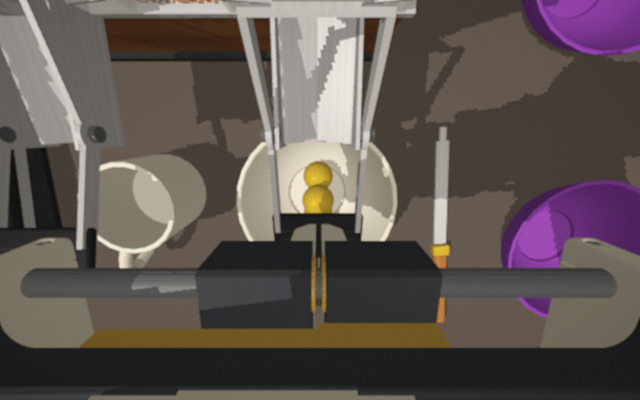

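View pics/s4.png

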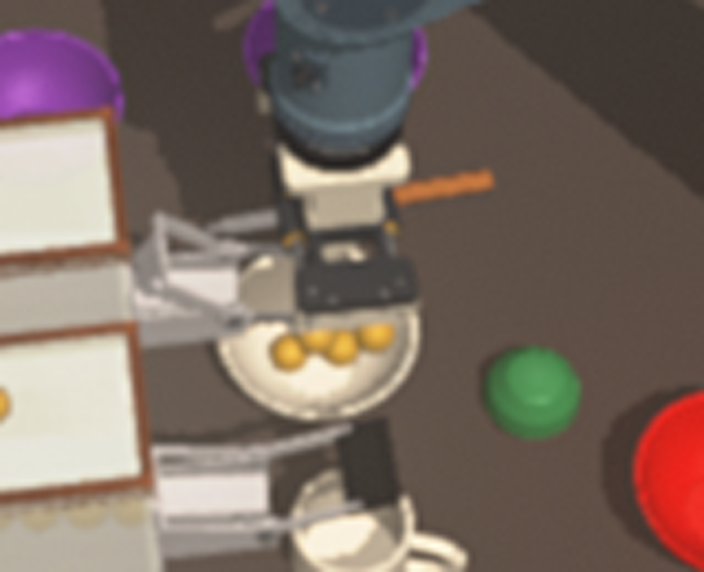

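All four chocolates are in the bowl and the bin is empty. I'll hold half a second more to check that they are settled.

{"name": "servo_tool", "arguments": {"series": [0, 0, 0, 0, 0, 0, 0, 0, 0, 0, 0, 0, 0, 0, 0, 0, 0, 0, 0, 0, 0, 0, 0, 0, 0, 0, 0, 0, 0, 0, 0, 0, 0, 0, 0, 0]}}

```text
time: 8.28
tool_pos: [0.4935, 0.0559, 0.2957]
eef_rot: [0.999, -0.043, 0.0, -0.0]
ft_force: [-1.9, 0.3, 4.9]
opening: 0.005
```

Run:
```python
from h import *
s=cap('scene')
i=s['color'][140:270,260:420];cv2.imwrite('pics/s5.png',cv2.cvtColor(cv2.resize(i,None,fx=4.4,fy=4.4,interpolation=cv2.INTER_CUBIC),cv2.COLOR_RGB2BGR))
for p in [(289,352),(318,338),(342,346),(378,333)]:
    P=onz(s,(p[0]/4.4+260,p[1]/4.4+140),.03);print(P,np.hypot(*(P[:2]-[.4967,.0556])))
```

```text
[0.51741063 0.05885975 0.03      ] 0.020965594215538993
[0.49540555 0.0522821  0.03      ] 0.003561470216914582
[0.48071243 0.06196365 0.03      ] 0.01720750951839276
[0.4539658 0.0571868 0.03     ] 0.042763653492325124
```

View pics/s5.png

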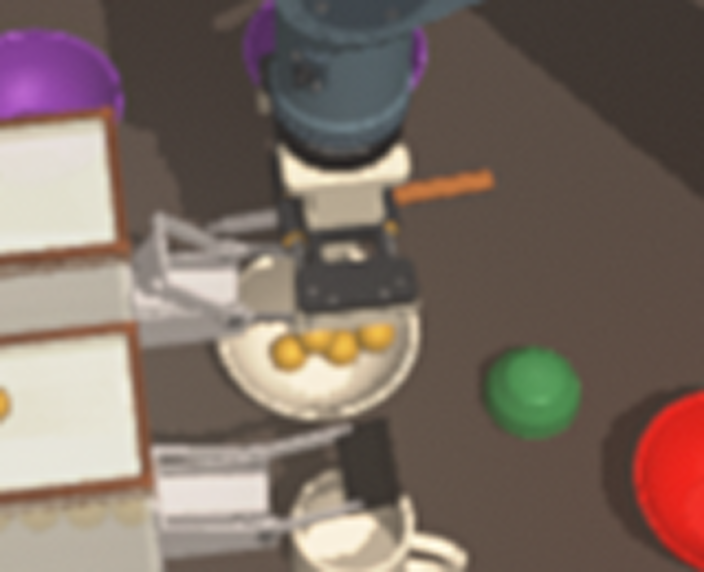

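The chocolates are at rest, all within 43 mm of the bowl's axis. Now I'll let the lever up at a moderate pace and retreat upward.

{"name": "servo_tool", "arguments": {"series": [0, 0, -0.15, 0, 0, 0, 0, 0, -0.15, 0, 0, 0, 0, 0, -0.15, 0, 0, 0, 0, 0, -0.2, 0, 0, 0, 0, 0, -0.3, 0, 0, 0, 0, 0, -0.7, 0, 0, 0, 0, 0, -0.7, 0, 0, 0, 0, 0, -0.3, 0, 0, 0, 0, 0, 0, 0, 0, 0, 0, 0, 0, 0, 0, 0]}}

```text
time: 9.57
tool_pos: [0.4932, 0.0556, 0.453]
eef_rot: [0.999, -0.044, -0.001, 0.0]
ft_force: [0.0, -0.0, 0.0]
opening: 0.007
```

```bash
python3 d.py
python3 - <<'E'
from h import *
w=cap('wrist','w6.png');s=cap('scene')
i=s['color'][140:270,260:420];cv2.imwrite('pics/s6.png',cv2.cvtColor(cv2.resize(i,None,fx=4.4,fy=4.4,interpolation=cv2.INTER_CUBIC),cv2.COLOR_RGB2BGR))
E
```

```text
t 9.575 pos [0.4932 0.0556 0.453 ] tilt [-0.0018  0.     -1.    ] F [ 0.05 -0.05  0.02] open 0.00672925240506044
shift units [0.    0.009 1.583] turn z units -0.04057854552834413
```

View pics/w6.png

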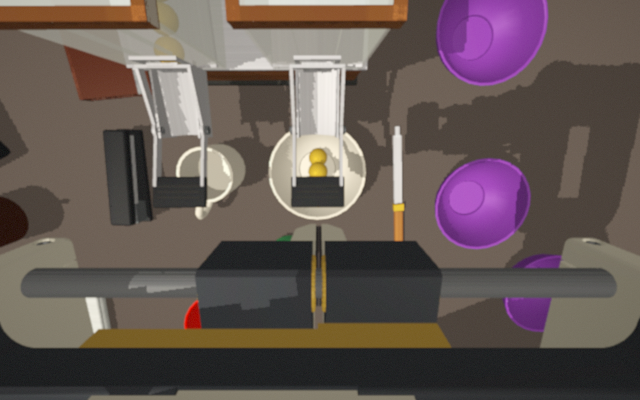

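View pics/s6.png

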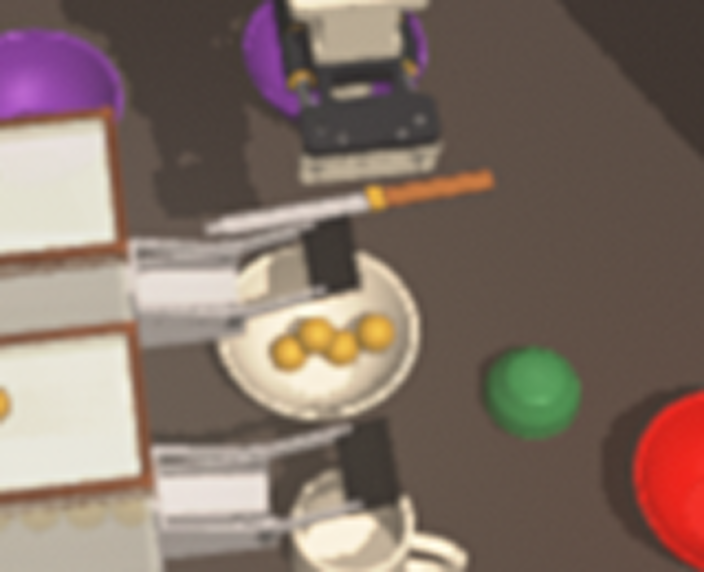

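The bowl-side lever is back up, with its pad at (331,255) in the crop as before, and the gate is shut. Four chocolates lie in the bowl, the bowl and mug haven't moved, and the tool is clear at 0 N.

```bash
python3 -c "
from rig import workorder
print(workorder.sign_off())"
```

```text
the job is handed in; nothing more can be done
None
```

The bowl is filled and the job is handed in; the sign-off gives no verdict. I pressed the lever above the white bowl (lever_right) with the closed fingertips and held it at about 5 N for roughly 3.5 s. All four chocolates ran into the bowl, and I then let the lever come back up.

- **Chocolates:** All four lie at rest in the bowl, within about 43 mm of its axis.
- **Levers:** The right lever is back at rest with its gate shut. The lever above the mug did not move, and chocolates still show behind its gate.
- **Other things:** The bowl, mug, paperweight and opener show no movement in the scene pictures. I did not measure the stapler and notebook again. They were never approached and show no disturbance in the last wrist picture.
- **Arm:** The tool stands clear with no force on it. The clock read about 9.7 s at hand-in.

No check failed or disagreed.

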